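# Swap the alignment rod for the lens tube in the V-cradle

## Task

First lift the thin steel alignment rod out of the V-cradle and lay it level and roughly centred in both notches of the small rod rest. Then, without lifting the collared lens tube off the cradle, roll or push it across the cheek tops into the notch pair the rod has left, so that it sits down level in both notches and still roughly centred between the cheeks. Leave the other, already seated tube and everything else on the bench where it is.

Things in the scene. Friction and masses are not known exactly. Their poses are not given: they have to be found in the camera images.
- cradle: fixed aluminium V-cradle, origin at the centre of its underside. Two 12 mm thick cheeks run along its x axis at y = -55 and +55 mm (base plate 236 x 124 x 10 mm). Cheek tops are flat, 60 mm high, from x = -74 to +74 mm. At x = -88 and +88 mm each has a 90 degree V notch, 28 mm wide, 14 mm deep; beyond it, x = 102 to 116 mm, a stop 72 mm high. Tubes lie across the cheeks, along y.
- near_v (a point): point midway between the two cheeks on the axis of a 26 mm tube seated in the notch pair at x = -88 mm of the cradle (64.4 mm above the bench); axes as the cradle's
- far_v (a point): the same for the notch pair at x = +88 mm
- rest: fixed light grey rod rest, origin at the centre of its underside. Base 50 x 130 x 8 mm; two posts at y = -55 and +55 mm (40 mm wide in x, 10 mm thick in y, 55 mm high), each with a 90 degree V notch in its top, 28 mm wide, 14 mm deep. The rod is to lie along its y axis.
- rest_v (a point): point midway between the posts on the axis of the rod when it lies in the rest (49.5 mm above the bench); axes as the rest's
- tube: loose dark metal lens tube, 26 mm diameter, 160 mm long, with a knurled collar 32 mm in diameter and 30 mm long round its middle, about 150 g; at first it lies across the flat tops between the notch pairs, somewhat askew. Origin at its centre, y along its axis. It rolls easily and its x and z axes turn with it.
- done_tube: loose dark metal lens tube without a collar, 26 mm diameter, 160 mm long, already seated in one notch pair of the cradle (near or far). Origin at its centre, y along its axis.
- rod: loose bright steel alignment rod, 12 mm diameter, 180 mm long, about 150 g, lying in the cradle's other notch pair (axis 54.5 mm above the bench). Origin at its centre, y along its axis.
- dropper: bystander: amber dropper bottle, 32 mm diameter, 85 mm high; origin at the centre of its underside
- objective: bystander: brass microscope objective standing on the bench, 30 mm diameter, 44 mm high; origin at the centre of its underside
- jar: bystander: small jar with a white cap, 36 mm diameter, 50 mm high; origin at the centre of its underside
- slide_box: bystander: flat box for slides, 60 x 85 x 34 mm; origin at the centre of its underside
- mouse: bystander: round grey computer mouse, 66 mm diameter, 36 mm high; origin at the centre of its underside
- dish: bystander: white dish, 90 mm diameter, 16 mm high; origin at the centre of its underside
- driver: bystander: screwdriver lying on the bench, 150 mm long along its x axis
Things that resemble listed ones, but are neither listed nor needed, are in the scene too. There is more than one size of the rod; the job needs the smaller. What is shaped like the tube but green is not meant.

How it is judged:
By the outcome, as a careful person would: the job done as asked, in the order asked, and still so for the second after the job is handed in, with the robot touching nothing.
It also fails if it takes over 53 s, if anything falls off the work surface, if the arm or the gripper's body presses on something with over 40 N, if the wrist force passes 120 N, or if a joint passes its speed limit or range.

## Robot

A 6-joint arm with a two-finger parallel gripper is mounted at the origin on the work surface. World frame = base frame: x ahead of the robot, y to its left, z up, the work surface at z = 0. Lengths are in m, angles in rad, forces in N, time in s.
With the tool pointing down it reaches from about 0.25 to 0.775 m from the base axis. Payload 4 kg.
Tool frame: the origin (TCP) lies midway between the tips of the shut fingers; the grasp point (between the pads) lies 19 mm behind it; z points along the fingers, y is the line along which they close (so a half turn about z gives the same grasp; the last joint's range is limited). The gripper opens to 94 mm and grips with 3 to 60 N. Pads are 16 mm wide; open, the fingers measure 119 mm over their backs; the gripper's body (75 mm by 177 mm) begins 78 mm behind the grasp point.
Start: joints at [1.055, 0.087, 1.371, -0, 1.684, -0.103], TCP at [0.221, 0.504, 0.206] pointing down, gripper open.
Joint ranges: [-3.1, 3.1], [-0.76, 2.03], [0.27, 2.55], [-1.08, 4.22], [0.17, 2.65], [-2.57, 2.57]. Speed limits (rad/s): [2.79, 2.79, 3.14, 3.14, 3.14, 3.14].

## Interface

Orientations are given as a unit quaternion [w, x, y, z].
In Python, from plant import bot, imaging gives the robot as it stands.
- The arm moves only by the tool step_arm, never from a script. Its arguments are lists of equal length, an entry for each row: "slide": the shift along the tool's x, y, z in m, a list of three; "rot": the turn, a rotation vector about the tool's x, y, z in degrees, a list of three. A call has 1 to 8 rows; each row is the pose to reach, as a shift and turn from the pose commanded when the call began, along the tool's axes at that moment; what a row does not reach only later rows make up. A row lasts 1/10 s, in which the tool goes at most 50 mm and 8.59 degrees, less where a joint would pass 70% of its speed; a pose out of reach is approached as far as the arm can. A call with a gripper value outside its range is refused whole. "gripper" is the finger opening in m, from 0 to 0.094, set as the call begins (left out, the last holds). The fingers move at their own pace and stop on an object; "grip_force" is the grip in N (left out, the last holds). Time passes only in rows, so rows that repeat a pose let the fingers close. It gives the time, the measured TCP pose, the force, the opening and the grip force at its end, in the units of the state.
- bot.get_obs(): the state, without advancing time (a new reading comes with each control period).
- imaging.grab_frame(name): name is "side" or "top"; returns a dict with "color" (480x640x3 uint8, red, green, blue), "vfov" (degrees; the focal length in pixels is half the picture's height over the tangent of half this angle, whatever the lens; pixels are square), "cx", "cy" (the principal point, pixels), "dist" ([k1, k2, p1, p2, k3] as OpenCV has them; the pictures are not rectified), "eye" and "orientation" of the camera in the world. Camera axes: x right, y up, looking along -z (the intrinsics and any distortion apply to the point x, -y, -z); pixel columns grow to the right and rows downward; lengths in m; the calibration is good to about 2 mm. A picture is of the moment at which its call begins. There is no depth.
- bot.finish_job(): hands the job in; it is judged then, once.
The state is a dict: "clock": time; "q": joint angles; "joint_vel": joint speeds; "joint_efforts": joint torques, N m; "ee_pos": TCP position; "ee_rot": TCP orientation; "wrist_force": force on the tool from outside, world axes, zero at the start; "torque": the same for the moment, N m; "gripper_width": finger opening in m; "gripper_force": force on a finger pad.
Only numpy, scipy, OpenCV 4.12 (cv2) and the standard library are available. Lean on these libraries where they do the work, as an engineer would, in place of code of your own. Each camera call takes 0.05 s, during which the arm holds its last target. There are 200 camera calls.

## Working session

There is one attempt and no reset: what is moved stays moved. The work goes in short steps, Python scripts to look and compute and a tool call to move; the robot and the scene stay as the last step left them, time stands still between calls to the robot, and variables do not carry over. Pictures are saved under pics/ and viewed, at most 10 in all, crops included, and the job is handed in when it is done.

Besides the shell and the picture viewer there is one more tool, called after "Call:" by a JSON object that holds its "api" and its "payload", one argument or row to a line. step_arm: Moves the arm, as the interface text tells. Its arguments: {"type":"object","properties":{"slide":{"type":"array"},"rot":{"type":"array"},"gripper":{"type":"number"},"grip_force":{"type":"number"}},"required":["slide","rot"]}

```bash
mkdir -p pics && cat > h.py <<'E'
import numpy as np, cv2
from scipy.spatial.transform import Rotation as R
from plant import bot, imaging
def rot(q): return R.from_quat([q[1],q[2],q[3],q[0]])
class Cam:
    def __init__(s,name):
        f=imaging.grab_frame(name); s.f=f; s.img=cv2.cvtColor(f["color"],cv2.COLOR_RGB2BGR)
        fl=240/np.tan(np.radians(f["vfov"])/2)
        s.K=np.array([[fl,0,f["cx"]],[0,fl,f["cy"]],[0,0,1]]); s.d=np.array(f["dist"],float)
        s.eye=np.array(f["eye"]); s.R=rot(f["orientation"]).as_matrix()
    def ray(s,p):
        u=cv2.undistortPoints(np.array(p,float).reshape(-1,1,2),s.K,s.d)[:,0]
        d=np.c_[u[:,0],-u[:,1],-np.ones(len(u))]@s.R.T
        return d/np.linalg.norm(d,axis=1)[:,None]
    def plane(s,p,z):
        d=s.ray(p); return s.eye+d*((z-s.eye[2])/d[:,2])[:,None]
    def proj(s,X):
        c=(np.atleast_2d(X)-s.eye)@s.R; c=c*[1,-1,-1]
        return cv2.projectPoints(c,np.zeros(3),np.zeros(3),s.K,s.d)[0][:,0]
def tri(a,pa,b,pb):
    out=[]
    for d,e in zip(a.ray(pa),b.ray(pb)):
        A=np.c_[d,-e]; t=np.linalg.lstsq(A,b.eye-a.eye,rcond=None)[0]
        P,Q=a.eye+d*t[0],b.eye+e*t[1]; out.append(np.r_[(P+Q)/2,np.linalg.norm(P-Q)])
    return np.array(out)
E
python3 - <<'E'
from h import *
for n in("top","side"):
    c=Cam(n); cv2.imwrite(f"pics/{n}0.png",c.img); print(n,c.eye,c.f["vfov"],c.d,c.R[:,2])
o=bot.get_obs(); print(o)
E
```

```text
top [ 0.37934835 -0.1067028   1.32547678] 50.815234658067055 [-0.03553403  0.          0.          0.          0.        ] [-0.1352225  -0.01252823  0.99073605]
side [0.24689871 0.9604613  0.80346925] 45.7884129193324 [-0.1232343  0.         0.         0.         0.       ] [-0.21624429  0.8033258   0.55489284]
{'clock': 0.1, 'q': array([ 1.05491011e+00,  8.78979413e-02,  1.37208885e+00, -1.01990367e-05,
        1.68359480e+00, -1.03100083e-01]), 'joint_vel': array([-0.00136176,  0.00099561, -0.00467077, -0.00205432,  0.00015256,
       -0.00010184]), 'joint_efforts': array([ 2.47980461e-03, -3.41251838e+01, -3.03302443e+01,  7.18904659e-02,
        3.03799531e-02, -1.05137203e-04]), 'ee_pos': array([0.22040453, 0.50337247, 0.20441925]), 'ee_rot': array([-2.98063421e-04,  2.04931317e-01,  9.78775851e-01, -9.48760299e-04]), 'wrist_force': array([ 0.21962794, -0.50735082,  0.67284641]), 'torque': array([-0.03578385,  0.00635387, -0.02463485]), 'gripper_force': 0.0, 'gripper_width': 0.0942020006670205}
```

View pics/top0.png

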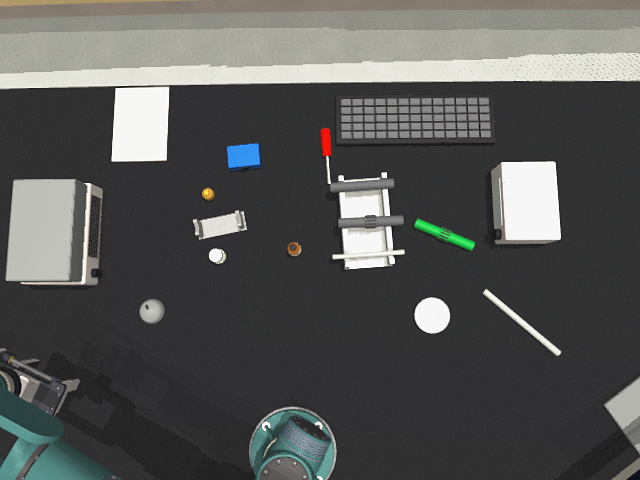

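View pics/side0.png

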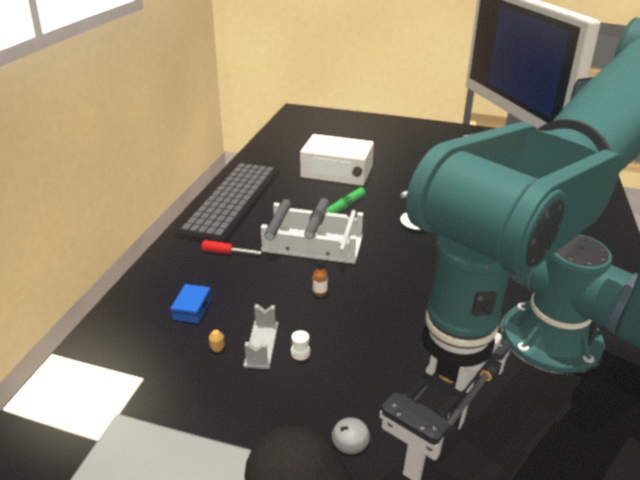

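The top view shows the work area. What could be mistaken for the parts:
- **Rod:** thin bright rod in the cradle, about (368,254). The longer, thicker rod on the bench at (521,322) is the decoy.
- **Tube:** dark collared tube at (370,221). The green one at (444,234) is the decoy, and the plain seated tube at (362,186) is done_tube.
- **Rest:** the grey rest is at (220,225).

I choose the rod in the cradle and the dark collared tube, and I'll check them in one close crop.

```bash
python3 - <<'E'
from h import *
t=cv2.imread("pics/top0.png"); s=cv2.imread("pics/side0.png")
z=lambda im,x,y,w,h,k: cv2.resize(im[y:y+h,x:x+w],None,fx=k,fy=k,interpolation=cv2.INTER_CUBIC)
a=z(t,325,168,84,106,4.75)   # 399x503
b=z(s,258,190,112,75,3.5)   # 392x262
c=z(t,185,205,70,40,5.6); d=z(s,235,295,60,78,3)
out=np.zeros((600,800,3),np.uint8)
out[:a.shape[0],:a.shape[1]]=a; out[:b.shape[0],402:402+b.shape[1]]=b
out[265:265+c.shape[0],402:402+c.shape[1]]=c[:, :398]
out[:0]=0
hh=min(110,d.shape[0]); 
d=cv2.resize(s[295:373,235:295],(84,109)); out[490:599,402:486]=d
cv2.imwrite("pics/crop1.png",out)
E
```

```text
(no output)
```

View pics/crop1.png

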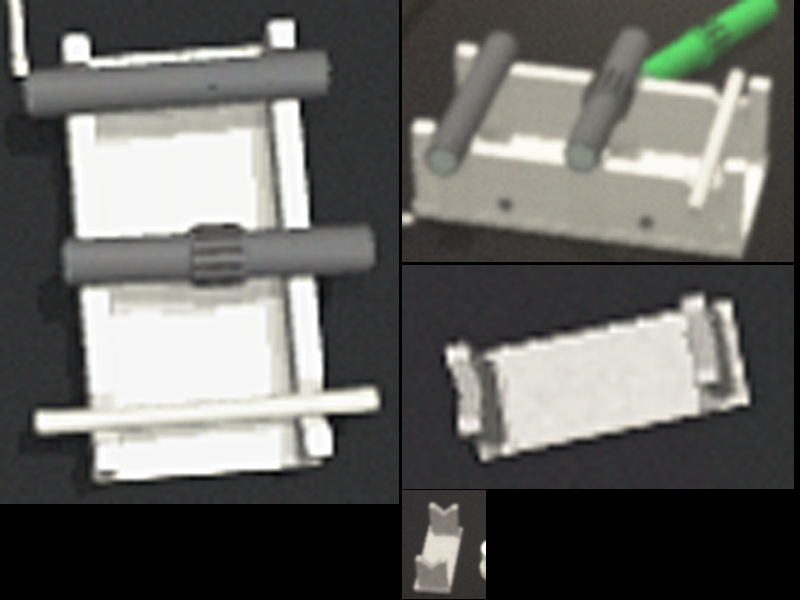

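The crop confirms the rod (thin, bright, in the near notch pair) and the dark tube with its knurled collar on the flat tops. The other pair holds done_tube, and the rest stands clear with its posts visible. Next I measure the ends by masks in both views.

```bash
cat > meas.py <<'E'
from h import *
def px(X,Y,ox,oy,k,X0=0,Y0=0): return ((X-X0+.5)/k-.5+ox,(Y-Y0+.5)/k-.5+oy)
T=Cam("top"); S=Cam("side")
def P(*l): return [px(x,y,325,168,4.75) for x,y in l]
def Q(*l): return [px(x,y,258,190,3.5,402,0) for x,y in l]
np.set_printoptions(precision=4,suppress=True)
if __name__=="__main__":
    rodT,rodS=P((36,422),(379,399)),Q((696,204),(739,72))
    print("rod",tri(T,rodT,S,rodS)); print(T.plane(rodT,.0545)); print(S.plane(rodS,.0545))
    tT,tS=P((67,262),(373,247)),Q((580,157),(634,34))
    print("tube",tri(T,tT,S,tS)); print(T.plane(tT,.073)); print(S.plane(tS,.073))
    dT,dS=P((27,95),(327,73)),Q((443,160),(505,40))
    print("done",tri(T,dT,S,dS)); print(T.plane(dT,.0644)); print(S.plane(dS,.0644))
    # collar
    print("collar",T.plane(P((217,255)),.073))
    # rest post tips
    r=[px(x,y,185,205,5.6,402,265) for x,y in((456,349),(471,432),(692,300),(708,380))]
    q=[px(x,y,235,295,1.4,402,490) for x,y in((417,561),(447,562),(430,506),(457,509))]
    q=[q[0],q[1],q[2],q[3]]
    print("rest",T.plane(r,.055)); print(S.plane(q,.055)); print(tri(T,r,S,q))
E
python3 meas.py
```

```text
rod [[ 0.4843 -0.1053  0.0608  0.0023]
 [ 0.4955 -0.2869  0.0579  0.0014]]
[[ 0.4859 -0.1051  0.0545]
 [ 0.4966 -0.2873  0.0545]]
[[ 0.4851 -0.1144  0.0545]
 [ 0.4959 -0.2927  0.0545]]
tube [[ 0.5688 -0.1223  0.0716  0.0006]
 [ 0.5744 -0.2829  0.0793  0.0002]]
[[ 0.5689 -0.1223  0.073 ]
 [ 0.5753 -0.2838  0.073 ]]
[[ 0.5678 -0.1202  0.073 ]
 [ 0.5774 -0.2937  0.073 ]]
done [[ 0.6603 -0.102   0.0649  0.0011]
 [ 0.6693 -0.2625  0.07    0.0017]]
[[ 0.661  -0.1019  0.0644]
 [ 0.6714 -0.263   0.0644]]
[[ 0.66   -0.1027  0.0644]
 [ 0.6716 -0.2717  0.0644]]
collar [[ 0.5718 -0.2014  0.073 ]]
rest [[0.5833 0.2472 0.055 ]
 [0.545  0.2393 0.055 ]
 [0.605  0.1391 0.055 ]
 [0.5679 0.1312 0.055 ]]
[[0.5798 0.2527 0.055 ]
 [0.5408 0.243  0.055 ]
 [0.6038 0.1412 0.055 ]
 [0.564  0.1364 0.055 ]]
[[0.5831 0.2482 0.0503 0.0021]
 [0.5438 0.2398 0.0516 0.0033]
 [0.605  0.1394 0.0533 0.0006]
 [0.5672 0.1316 0.0507 0.0026]]
```

```bash
cat > go.py <<'E'
from h import *
import sys
np.set_printoptions(precision=4,suppress=True)
# usage: go.py x y z yawY(deg, direction of tool y in the world)
def rel(p,yaw):
    o=bot.get_obs(); R0=rot(o["ee_rot"]).as_matrix(); a=np.radians(yaw)
    y=np.array([np.cos(a),np.sin(a),0]); z=np.array([0,0,-1.]); Rt=np.c_[np.cross(y,z),y,z]
    print("t",o["clock"],"pos",np.array(o["ee_pos"]),"w",o["gripper_width"],"yaw",np.degrees(np.arctan2(R0[1,1],R0[0,1])))
    print("slide",R0.T@(np.array(p)-o["ee_pos"]),"rot",np.degrees(R.from_matrix(R0.T@Rt).as_rotvec()))
    return R0
if __name__=="__main__": v=list(map(float,sys.argv[1:])); rel(v[:3],v[3])
E
python3 - <<'E'
from meas import *
a=T.plane(P((76,38),(282,22)),.072); m=a.mean(0)
print("far stops",a,m)
b=T.plane(P((85,180),(291,170),(95,345),(307,335)),.06); print("cheeks",b,(b[0]+b[1])/2,(b[2]+b[3])/2)
u=np.array([np.cos(np.radians(3.7)),np.sin(np.radians(3.7))])
print("near_v est",m[:2]-u*.197,"centre",m[:2]-u*.109)
E
python3 go.py .491 -.196 .15 3.4
```

```text
far stops [[ 0.6902 -0.1284  0.072 ]
 [ 0.6978 -0.2387  0.072 ]] [ 0.694  -0.1836  0.072 ]
cheeks [[ 0.6151 -0.1325  0.06  ]
 [ 0.6195 -0.2429  0.06  ]
 [ 0.5261 -0.1368  0.06  ]
 [ 0.5305 -0.2493  0.06  ]] [ 0.6173 -0.1877  0.06  ] [ 0.5283 -0.193   0.06  ]
near_v est [ 0.4974 -0.1963] centre [ 0.5852 -0.1906]
t 0.3 pos [0.2206 0.5037 0.2051] w 0.09383155808699169 yaw 66.35034666939698
slide [-0.5284 -0.5324  0.0554] rot [-0.0348  0.0183 62.9503]
```

Call:
{"api": "step_arm", "payload": {
  "slide": [
    [-0.528,-0.532,0],
    [-0.528,-0.532,0],
    [-0.528,-0.532,0],
    [-0.528,-0.532,0],
    [-0.528,-0.532,0],
    [-0.528,-0.532,0],
    [-0.528,-0.532,0],
    [-0.528,-0.532,0]
  ],
  "rot": [
    [0,0,62.9],
    [0,0,62.9],
    [0,0,62.9],
    [0,0,62.9],
    [0,0,62.9],
    [0,0,62.9],
    [0,0,62.9],
    [0,0,62.9]
  ],
  "gripper": 0.045
}}

```text
clock: 1.1
ee_pos: [0.3651, 0.1289, 0.2058]
ee_rot: [0.0, 0.687, 0.727, 0.001]
wrist_force: [1.2, 0.3, 0.5]
gripper_width: 0.0447
gripper_force: 0.0
```

```bash
python3 go.py .491 -.196 .20 3.4
```

```text
t 1.1 pos [0.3651 0.1289 0.2058] w 0.04471735687554934 yaw 3.26572512973891
slide [-0.3315  0.1072  0.0058] rot [ 0.0816 -0.0178 -0.1343]
```

Call:
{"api": "step_arm", "payload": {
  "slide": [
    [-0.331,0.107,0.04],
    [-0.331,0.107,0.04],
    [-0.331,0.107,0.04],
    [-0.331,0.107,0.04],
    [-0.331,0.107,0.04],
    [-0.331,0.107,0.04],
    [-0.331,0.107,0.04],
    [-0.331,0.107,0.04]
  ],
  "rot": [
    [0,0,0],
    [0,0,0],
    [0,0,0],
    [0,0,0],
    [0,0,0],
    [0,0,0],
    [0,0,0],
    [0,0,0]
  ]
}}

```text
clock: 1.9
ee_pos: [0.4918, -0.1981, 0.1629]
ee_rot: [-0.001, 0.688, 0.726, -0.001]
wrist_force: [-0.3, 0.8, 0.5]
gripper_width: 0.0449
gripper_force: 0.0
```

```bash
python3 go.py .491 -.196 .12 3.4
```

```text
t 1.9 pos [ 0.4918 -0.1981  0.1629] w 0.044943030327002524 yaw 3.100921630917175
slide [ 0.0022 -0.0005  0.0429] rot [-0.1837  0.0047 -0.2991]
```

Call:
{"api": "step_arm", "payload": {
  "slide": [
    [0.002,0,0.03],
    [0.002,0,0.055],
    [0.002,0,0.08],
    [0.002,0,0.1],
    [0.002,0,0.115],
    [0.002,0,0.125],
    [0.002,0,0.125],
    [0.002,0,0.125]
  ],
  "rot": [
    [0,0,0],
    [0,0,0],
    [0,0,0],
    [0,0,0],
    [0,0,0],
    [0,0,0],
    [0,0,0],
    [0,0,0]
  ]
}}

```text
clock: 2.7
ee_pos: [0.4918, -0.1911, 0.0411]
ee_rot: [0.0, 0.685, 0.728, 0.0]
wrist_force: [0.2, -0.3, -0.0]
gripper_width: 0.0449
gripper_force: 0.0
```

```bash
python3 go.py .491 -.196 .037 3.4 && python3 - <<'E'
from h import *
a=Cam("top").img; b=Cam("side").img
a=cv2.resize(a[150:290,310:430],(400,467)); b=cv2.resize(b[170:290,240:380],(400,343))
o=np.zeros((467,800,3),np.uint8); o[:,:400]=a; o[:343,400:]=b; cv2.imwrite("pics/g1.png",o)
E
```

```text
t 2.7 pos [ 0.4918 -0.1911  0.0411] w 0.044876190212779644 yaw 3.4661711741342907
slide [-0.0049 -0.0011  0.0041] rot [0.047  0.0147 0.0662]
```

View pics/g1.png

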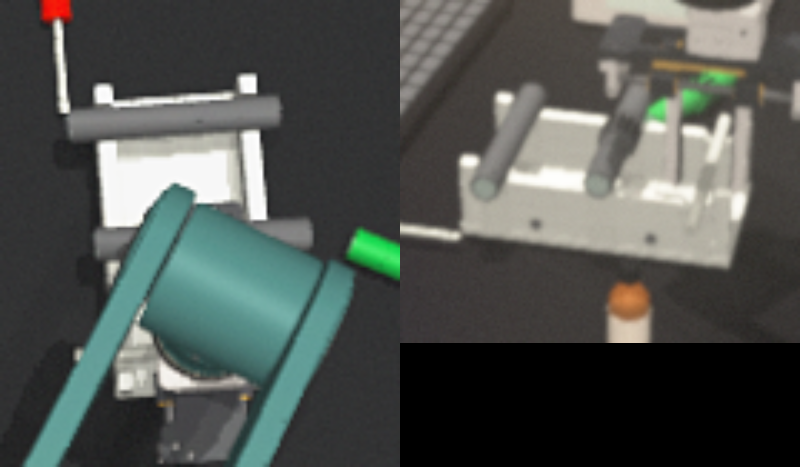

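The fingers straddle the rod at its middle, at about (675,140) and (742,160) in the right-hand crop, between the cheeks and clear of everything. I now close on the rod.

Call:
{"api": "step_arm", "payload": {
  "slide": [
    [-0.004,-0.001,0.003],
    [-0.004,-0.001,0.003],
    [-0.004,-0.001,0.003],
    [-0.004,-0.001,0.003],
    [-0.004,-0.001,0.003],
    [-0.004,-0.001,0.003],
    [-0.004,-0.001,0.003],
    [-0.004,-0.001,0.003]
  ],
  "rot": [
    [0,0,0],
    [0,0,0],
    [0,0,0],
    [0,0,0],
    [0,0,0],
    [0,0,0],
    [0,0,0],
    [0,0,0]
  ],
  "gripper": 0.0,
  "grip_force": 25
}}

```text
clock: 3.6
ee_pos: [0.4908, -0.1953, 0.0376]
ee_rot: [0.0, 0.686, 0.728, 0.0]
wrist_force: [1.1, 0.5, -0.5]
gripper_width: 0.0117
gripper_force: 25.0
```

Call:
{"api": "step_arm", "payload": {
  "slide": [
    [0,0,-0.01],
    [0,0,-0.03],
    [0,0,-0.06],
    [0,0,-0.09],
    [0,0,-0.12],
    [0,0,-0.12],
    [0,0,-0.12],
    [0,0,-0.12]
  ],
  "rot": [
    [0,0,0],
    [0,0,0],
    [0,0,0],
    [0,0,0],
    [0,0,0],
    [0,0,0],
    [0,0,0],
    [0,0,0]
  ]
}}

```text
clock: 4.4
ee_pos: [0.4896, -0.1948, 0.1555]
ee_rot: [-0.002, 0.686, 0.728, -0.0]
wrist_force: [0.3, -0.4, -2.8]
gripper_width: 0.0108
gripper_force: 25.0
```

```bash
python3 go.py .575 .190 .157 11.65
```

```text
t 4.4 pos [ 0.4896 -0.1948  0.1555] w 0.010764009324149617 yaw 3.447619729025495
slide [ 0.3789  0.1084 -0.0011] rot [-0.1694 -0.1237 -8.2025]
```

Call:
{"api": "step_arm", "payload": {
  "slide": [
    [0.015,0.004,0],
    [0.045,0.013,0],
    [0.08,0.023,0],
    [0.12,0.034,0],
    [0.16,0.046,0],
    [0.2,0.057,0],
    [0.24,0.069,0],
    [0.28,0.08,0]
  ],
  "rot": [
    [0,0,-1],
    [0,0,-2],
    [0,0,-3],
    [0,0,-4],
    [0,0,-5],
    [0,0,-6],
    [0,0,-7],
    [0,0,-8.2]
  ]
}}

```text
clock: 5.2
ee_pos: [0.5527, 0.0919, 0.1559]
ee_rot: [-0.001, 0.631, 0.776, -0.001]
wrist_force: [0.5, 0.0, -0.5]
gripper_width: 0.0111
gripper_force: 25.0
```

```bash
python3 go.py .575 .190 .157 11.65
```

```text
t 5.2 pos [0.5527 0.0919 0.1559] w 0.011114654951126846 yaw 11.773654317618462
slide [ 0.0915  0.0419 -0.0012] rot [-0.1546 -0.0575  0.1236]
```

Call:
{"api": "step_arm", "payload": {
  "slide": [
    [0.03,0.014,0],
    [0.06,0.028,0],
    [0.08,0.037,0],
    [0.092,0.042,0],
    [0.092,0.042,0],
    [0.092,0.042,0],
    [0.092,0.042,0]
  ],
  "rot": [
    [0,0,0],
    [0,0,0],
    [0,0,0],
    [0,0,0],
    [0,0,0],
    [0,0,0],
    [0,0,0]
  ]
}}

```text
clock: 5.9
ee_pos: [0.576, 0.1865, 0.1573]
ee_rot: [-0.0, 0.632, 0.775, -0.0]
wrist_force: [-0.4, 0.3, -1.5]
gripper_width: 0.0111
gripper_force: 25.0
```

```bash
python3 go.py .575 .190 .0355 11.65 && python3 - <<'E'
from h import *
a=Cam("top").img; b=Cam("side").img
cv2.imwrite("pics/g2a.png",a);cv2.imwrite("pics/g2b.png",b)
a=cv2.resize(a[170:290,170:290],(400,400)); b=cv2.resize(b[240:390,200:350],(400,400))
o=np.zeros((400,800,3),np.uint8); o[:,:400]=a; o[:,400:]=b; cv2.imwrite("pics/g2.png",o)
E
```

```text
t 5.9 pos [0.576  0.1865 0.1573] w 0.011091292677376633 yaw 11.583751010675744
slide [ 0.0037 -0.0002  0.1218] rot [-0.0332  0.0229 -0.0662]
```

View pics/g2.png

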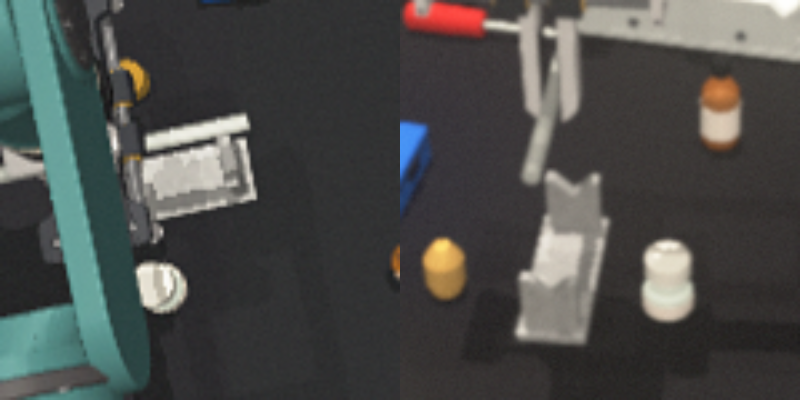

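```bash
python3 - <<'E'
from meas import *
c=np.array([.576,.1875,.1765]); a=np.radians(11.6); u=np.array([-np.sin(a),np.cos(a),0])
E=np.array([c+.09*u,c-.09*u])
t=T.proj(E); s=S.proj(E)
print("top crop",(t-[170,170])*400/120,"side crop",(s-[200,240])*400/150)
A=np.array([530/400*0+ (530-400)/2.6667+200,177/2.6667+240])[None]
print("left end on plane z",[ (z,S.plane(A,z)[0]) for z in(.16,.17,.18)])
E
```

```text
top crop [[ -8.2352 174.6118]
 [244.8023 120.7066]] side crop [[127.8834 174.6681]
 [170.2633  17.219 ]]
left end on plane z [(0.16, array([0.5639, 0.2594, 0.16  ])), (0.17, array([0.559 , 0.2703, 0.17  ])), (0.18, array([0.554 , 0.2812, 0.18  ]))]
```

Call:
{"api": "step_arm", "payload": {
  "slide": [
    [0.003,0,0.025],
    [0.003,0,0.05],
    [0.003,0,0.075],
    [0.003,0,0.095],
    [0.003,0,0.11],
    [0.003,0,0.118],
    [0.003,0,0.121],
    [0.003,0,0.121]
  ],
  "rot": [
    [0,0,0],
    [0,0,0],
    [0,0,0],
    [0,0,0],
    [0,0,0],
    [0,0,0],
    [0,0,0],
    [0,0,0]
  ]
}}

```text
clock: 6.9
ee_pos: [0.576, 0.1905, 0.0369]
ee_rot: [0.0, 0.632, 0.775, 0.0]
wrist_force: [0.1, -0.1, -1.7]
gripper_width: 0.011
gripper_force: 25.0
```

Call:
{"api": "step_arm", "payload": {
  "slide": [
    [0,0,0.001],
    [0,0,0.002],
    [0,0,0.003],
    [0,0,0.003]
  ],
  "rot": [
    [0,0,0],
    [0,0,0],
    [0,0,0],
    [0,0,0]
  ]
}}

```text
clock: 7.3
ee_pos: [0.5758, 0.1906, 0.0337]
ee_rot: [0.0, 0.632, 0.775, 0.0]
wrist_force: [0.4, -0.2, -1.5]
gripper_width: 0.0116
gripper_force: 25.0
```

Call:
{"api": "step_arm", "payload": {
  "slide": [
    [0,0,0.001],
    [0,0,0.001],
    [0,0,0.002],
    [0,0,0.002]
  ],
  "rot": [
    [0,0,0],
    [0,0,0],
    [0,0,0],
    [0,0,0]
  ]
}}

```text
clock: 7.7
ee_pos: [0.5759, 0.1906, 0.0331]
ee_rot: [0.0, 0.632, 0.775, 0.0]
wrist_force: [-2.6, -0.2, 4.5]
gripper_width: 0.0113
gripper_force: 25.0
```

Call:
{"api": "step_arm", "payload": {
  "slide": [
    [0,0,0],
    [0,0,0],
    [0,0,0],
    [0,0,0],
    [0,0,0]
  ],
  "rot": [
    [0,0,0],
    [0,0,0],
    [0,0,0],
    [0,0,0],
    [0,0,0]
  ],
  "gripper": 0.035
}}

```text
clock: 8.2
ee_pos: [0.5756, 0.1905, 0.0312]
ee_rot: [-0.0, 0.632, 0.775, -0.0]
wrist_force: [-0.6, 0.7, 0.1]
gripper_width: 0.0352
gripper_force: 0.0
```

Call:
{"api": "step_arm", "payload": {
  "slide": [
    [0,0,-0.01],
    [0,0,-0.03],
    [0,0,-0.06],
    [0,0,-0.1],
    [0,0,-0.13],
    [0,0,-0.13]
  ],
  "rot": [
    [0,0,0],
    [0,0,0],
    [0,0,0],
    [0,0,0],
    [0,0,0],
    [0,0,0]
  ]
}}

```text
clock: 8.8
ee_pos: [0.5789, 0.1913, 0.169]
ee_rot: [0.004, 0.632, 0.775, 0.005]
wrist_force: [0.1, -0.4, 1.2]
gripper_width: 0.0349
gripper_force: 0.0
```

```bash
python3 go.py .572 -.202 .165 2.5
```

```text
t 8.8 pos [0.5789 0.1913 0.169 ] w 0.0348772725514548 yaw 11.648349341708084
slide [-0.3838 -0.0862  0.0027] rot [ 0.7262 -0.0824  9.1484]
```

Call:
{"api": "step_arm", "payload": {
  "slide": [
    [-0.384,-0.086,0],
    [-0.384,-0.086,0],
    [-0.384,-0.086,0],
    [-0.384,-0.086,0],
    [-0.384,-0.086,0],
    [-0.384,-0.086,0],
    [-0.384,-0.086,0],
    [-0.384,-0.086,0]
  ],
  "rot": [
    [0,0,9.1],
    [0,0,9.1],
    [0,0,9.1],
    [0,0,9.1],
    [0,0,9.1],
    [0,0,9.1],
    [0,0,9.1],
    [0,0,9.1]
  ],
  "gripper": 0.055
}}

```text
clock: 9.6
ee_pos: [0.568, -0.2053, 0.1605]
ee_rot: [-0.001, 0.692, 0.722, -0.0]
wrist_force: [-0.4, 0.4, 0.4]
gripper_width: 0.0549
gripper_force: 0.0
```

```bash
python3 go.py .572 -.202 .165 2.5 && python3 - <<'E'
from h import *
a=Cam("top").img; b=Cam("side").img
cv2.imwrite("pics/g3a.png",a);cv2.imwrite("pics/g3b.png",b)
a=cv2.resize(a[190:260,180:260],(457,400)); b=cv2.resize(b[280:380,210:295],(340,400))
o=np.zeros((400,797,3),np.uint8); o[:,:457]=a; o[:,457:]=b; cv2.imwrite("pics/g3.png",o)
E
```

```text
t 9.6 pos [ 0.568  -0.2053  0.1605] w 0.05494355241130169 yaw 2.4870868676958553
slide [ 0.0031  0.0041 -0.0045] rot [-0.0658 -0.0255 -0.0129]
```

View pics/g3.png

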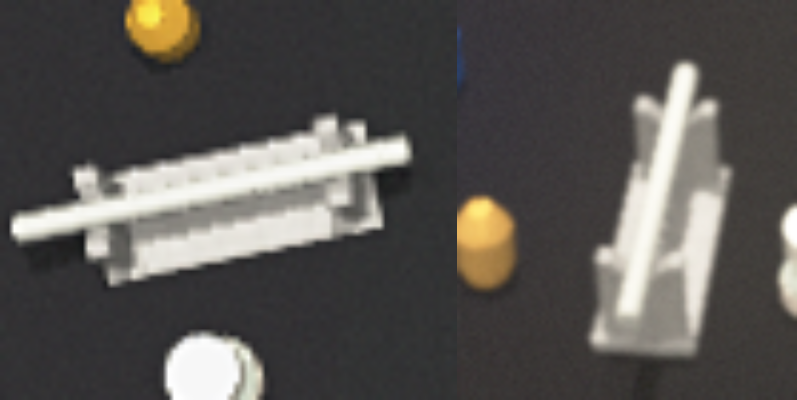

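The rod lies in both notches: its ends are at (12,228) and (410,148) in the crop, with similar overhang at both posts, and it looks level in the side view. Next is the tube.

Call:
{"api": "step_arm", "payload": {
  "slide": [
    [0.003,0.004,0.02],
    [0.003,0.004,0.045],
    [0.003,0.004,0.07],
    [0.003,0.004,0.09],
    [0.003,0.004,0.102],
    [0.003,0.004,0.107],
    [0.003,0.004,0.107],
    [0.003,0.004,0.107]
  ],
  "rot": [
    [0,0,0],
    [0,0,0],
    [0,0,0],
    [0,0,0],
    [0,0,0],
    [0,0,0],
    [0,0,0],
    [0,0,0]
  ]
}}

```text
clock: 10.5
ee_pos: [0.5736, -0.1998, 0.0556]
ee_rot: [0.001, 0.691, 0.723, 0.0]
wrist_force: [0.6, 0.1, 0.6]
gripper_width: 0.055
gripper_force: 0.0
```

```bash
python3 go.py .572 -.202 .053 2.5 && python3 - <<'E'
from h import *
a=Cam("top").img; b=Cam("side").img
cv2.imwrite("pics/g4a.png",a);cv2.imwrite("pics/g4b.png",b)
a=cv2.resize(a[160:280,310:430],(400,400)); b=cv2.resize(b[170:280,250:370],(400,367))
o=np.zeros((400,800,3),np.uint8); o[:,:400]=a; o[:367,400:]=b; cv2.imwrite("pics/g4.png",o)
E
```

```text
t 10.5 pos [ 0.5736 -0.1998  0.0556] w 0.05502013414736287 yaw 2.5640327569283503
slide [-0.0021 -0.0017  0.0026] rot [0.1035 0.0426 0.064 ]
```

View pics/g4.png

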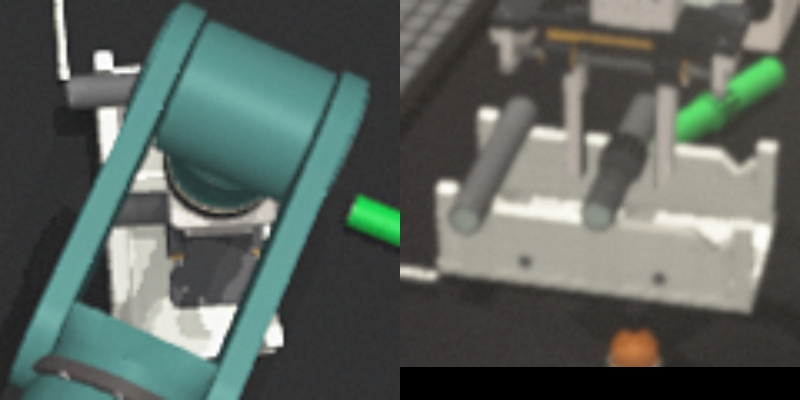

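The fingers straddle the collar at about (575,175) and (663,180), and the tube has not moved. I squeeze lightly to align it, then shift it about 11 mm along its axis to centre it.

Call:
{"api": "step_arm", "payload": {
  "slide": [
    [-0.001,-0.001,0.002],
    [-0.001,-0.001,0.002],
    [-0.001,-0.001,0.002],
    [-0.001,-0.001,0.002],
    [-0.001,-0.001,0.002],
    [-0.001,-0.001,0.002]
  ],
  "rot": [
    [0,0,0],
    [0,0,0],
    [0,0,0],
    [0,0,0],
    [0,0,0],
    [0,0,0]
  ],
  "gripper": 0.028,
  "grip_force": 5
}}

```text
clock: 11.2
ee_pos: [0.5719, -0.2009, 0.0526]
ee_rot: [0.0, 0.691, 0.723, 0.0]
wrist_force: [-1.5, -0.4, 1.0]
gripper_width: 0.0316
gripper_force: 5.0
```

Call:
{"api": "step_arm", "payload": {
  "slide": [
    [0,0,0.001],
    [0.001,0,0.001],
    [0.003,0,0.001],
    [0.005,0,0.001],
    [0.007,0,0.001],
    [0.009,0,0.001],
    [0.011,0,0.001],
    [0.011,0,0.001]
  ],
  "rot": [
    [0,0,0],
    [0,0,-0.2],
    [0,0,-0.4],
    [0,0,-0.6],
    [0,0,-0.8],
    [0,0,-1],
    [0,0,-1.2],
    [0,0,-1.2]
  ]
}}

```text
clock: 12.0
ee_pos: [0.5723, -0.1902, 0.0525]
ee_rot: [0.001, 0.683, 0.73, 0.0]
wrist_force: [1.0, -3.1, 5.5]
gripper_width: 0.0319
gripper_force: 5.0
```

```bash
python3 go.py .491 -.195 .053 3.7; cp pics/g4b.png /tmp/; python3 - <<'E'
from h import *
b=Cam("side").img; cv2.imwrite("pics/g5b.png",b)
d=lambda i:(cv2.inRange(cv2.cvtColor(i,cv2.COLOR_BGR2GRAY)[225:245,300:322],0,255))
print(cv2.cvtColor(cv2.imread("pics/g4b.png"),cv2.COLOR_BGR2GRAY)[228:244,306:316].astype(int)); print(cv2.cvtColor(b,cv2.COLOR_BGR2GRAY)[228:244,306:316].astype(int))
E
```

```text
t 12.0 pos [ 0.5723 -0.1902  0.0525] w 0.031855710617827104 yaw 3.769452725501996
slide [ 0.0006 -0.0814 -0.0007] rot [0.1336 0.0965 0.0693]
[[120  97  94  97  98  94  91  86  88  84]
 [105  98  96  98  97  92  91  89  88  80]
 [105 106 107 102  96  94  90  86  83  82]
 [116 127 130 119 111  99  92  88  79  88]
 [133 139 140 139 129 120 107  90  86 116]
 [141 146 142 141 143 135 123  98  99 153]
 [144 141 145 146 144 142 130 104 118 177]
 [139 142 143 145 142 143 130 107 127 176]
 [133 142 142 143 142 138 127 113 139 173]
 [132 131 135 135 131 130 127 132 151 175]
 [142 132 131 131 128 129 142 155 164 172]
 [159 152 146 142 144 146 158 164 165 168]
 [165 164 161 162 163 165 168 166 166 169]
 [165 164 164 164 169 168 166 168 167 168]
 [165 166 168 166 167 166 165 167 164 168]
 [167 166 165 165 165 166 167 168 169 167]]
[[128 101  97  94  97  94  91  92  87  83]
 [112  98  94  93  93  95  95  92  87  83]
 [100  92  94  94  95  93  91  89  86  82]
 [ 99  91  93  99  94  91  87  89  85  90]
 [ 98  97  98 100  97  93  89  84  85 116]
 [118 119 124 125 111  96  90  87 100 147]
 [136 143 144 146 133 110  92  83 114 167]
 [145 148 147 148 146 131  98  87 116 167]
 [142 143 146 145 148 137 111  95 120 163]
 [145 145 145 145 147 138 117 109 140 167]
 [142 142 143 144 142 136 119 124 155 170]
 [136 141 143 142 139 130 126 144 162 168]
 [136 135 136 137 134 130 142 159 167 168]
 [150 145 141 141 144 145 157 165 167 170]
 [163 161 161 159 160 165 165 166 167 167]
 [165 167 168 166 167 166 169 167 166 170]]
```

Call:
{"api": "step_arm", "payload": {
  "slide": [
    [0,0,0],
    [0,0,0],
    [0,0,0]
  ],
  "rot": [
    [0,0,0],
    [0,0,0],
    [0,0,0]
  ],
  "gripper": 0.035
}}

```text
clock: 12.35
ee_pos: [0.5706, -0.1886, 0.0501]
ee_rot: [-0.002, 0.683, 0.73, 0.0]
wrist_force: [-0.2, 0.8, -0.5]
gripper_width: 0.0352
gripper_force: 0.0
```

Call:
{"api": "step_arm", "payload": {
  "slide": [
    [0,-0.002,0],
    [0,-0.005,0],
    [0,-0.01,0],
    [0,-0.015,0],
    [0,-0.02,0],
    [0,-0.025,0],
    [0,-0.03,0],
    [0,-0.035,0]
  ],
  "rot": [
    [0,0,0],
    [0,0,0],
    [0,0,0],
    [0,0,0],
    [0,0,0],
    [0,0,0],
    [0,0,0],
    [0,0,0]
  ]
}}

```text
clock: 13.15
ee_pos: [0.5363, -0.1922, 0.0518]
ee_rot: [0.0, 0.684, 0.73, 0.0]
wrist_force: [2.1, 0.3, 2.4]
gripper_width: 0.035
gripper_force: 1.2
```

Call:
{"api": "step_arm", "payload": {
  "slide": [
    [0,-0.003,0],
    [0,-0.006,0],
    [0,-0.009,0],
    [0,-0.012,0],
    [0,-0.015,0],
    [0,-0.017,0],
    [0,-0.018,0],
    [0,-0.018,0]
  ],
  "rot": [
    [0,0,0],
    [0,0,0],
    [0,0,0],
    [0,0,0],
    [0,0,0],
    [0,0,0],
    [0,0,0],
    [0,0,0]
  ]
}}

```text
clock: 13.95
ee_pos: [0.5181, -0.1932, 0.0513]
ee_rot: [-0.0, 0.684, 0.73, -0.0]
wrist_force: [1.1, 0.2, 0.4]
gripper_width: 0.0349
gripper_force: 0.7
```

```bash
python3 go.py .491 -.195 .053 3.7;python3 - <<'E'
from h import *
a=Cam("top").img; b=Cam("side").img
a=cv2.resize(a[160:280,310:430],(400,400)); b=cv2.resize(b[170:280,250:370],(400,367))
o=np.zeros((400,800,3),np.uint8); o[:,:400]=a; o[:367,400:]=b; cv2.imwrite("pics/g6.png",o)
E
```

```text
t 13.95 pos [ 0.5181 -0.1932  0.0513] w 0.03492806628750496 yaw 3.7484360511917116
slide [-0.     -0.0272 -0.0017] rot [-0.0418 -0.0148  0.0484]
```

View pics/g6.png

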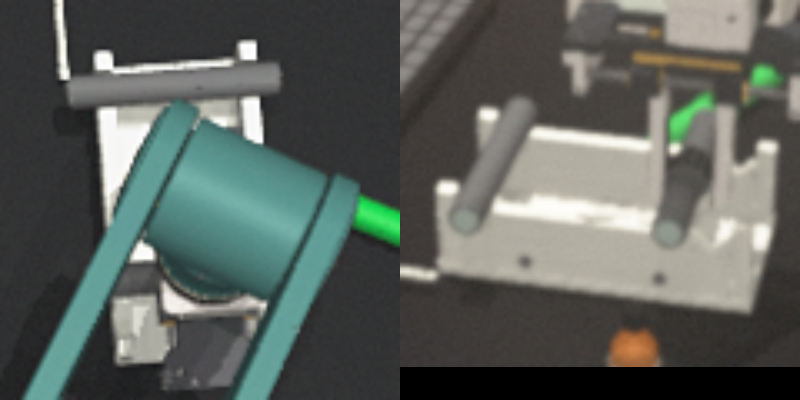

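The tube, with its end at (670,232), has rolled straight to just before the near notch at about (735,232). I realign it with a light squeeze, then push it in.

Call:
{"api": "step_arm", "payload": {
  "slide": [
    [0,0,0],
    [0,0,0],
    [0,0,0],
    [0,0,0]
  ],
  "rot": [
    [0,0,0],
    [0,0,0],
    [0,0,0],
    [0,0,0]
  ],
  "gripper": 0.028,
  "grip_force": 4
}}

```text
clock: 14.45
ee_pos: [0.5184, -0.1932, 0.0513]
ee_rot: [-0.0, 0.684, 0.73, -0.0]
wrist_force: [1.3, 1.0, 0.5]
gripper_width: 0.0318
gripper_force: 4.0
```

Call:
{"api": "step_arm", "payload": {
  "slide": [
    [0,0,0],
    [0,0,0],
    [0,-0.002,0],
    [0,-0.005,0],
    [0,-0.008,0],
    [0,-0.011,0],
    [0,-0.014,0],
    [0,-0.017,0]
  ],
  "rot": [
    [0,0,0],
    [0,0,0],
    [0,0,0],
    [0,0,0],
    [0,0,0],
    [0,0,0],
    [0,0,0],
    [0,0,0]
  ],
  "gripper": 0.035
}}

```text
clock: 15.25
ee_pos: [0.5012, -0.1945, 0.0517]
ee_rot: [0.0, 0.684, 0.73, -0.0]
wrist_force: [0.2, -0.2, 0.6]
gripper_width: 0.0347
gripper_force: 0.0
```

Call:
{"api": "step_arm", "payload": {
  "slide": [
    [0,-0.003,0],
    [0,-0.006,0],
    [0,-0.008,0],
    [0,-0.01,0],
    [0,-0.01,0],
    [0,-0.01,0]
  ],
  "rot": [
    [0,0,0],
    [0,0,0],
    [0,0,0],
    [0,0,0],
    [0,0,0],
    [0,0,0]
  ]
}}

```text
clock: 15.85
ee_pos: [0.4917, -0.1951, 0.0516]
ee_rot: [0.0, 0.684, 0.73, 0.0]
wrist_force: [0.4, -0.7, 0.7]
gripper_width: 0.0351
gripper_force: 0.0
```

```bash
python3 go.py .491 -.195 .053 3.7;python3 - <<'E'
from h import *
a=Cam("top").img; b=Cam("side").img
a=cv2.resize(a[160:280,310:430],(400,400)); b=cv2.resize(b[170:280,250:370],(400,367))
o=np.zeros((400,800,3),np.uint8); o[:,:400]=a; o[:367,400:]=b; cv2.imwrite("pics/g7.png",o)
E
```

```text
t 15.85 pos [ 0.4917 -0.1951  0.0516] w 0.03511986039564927 yaw 3.749185739950296
slide [ 0.0001 -0.0007 -0.0014] rot [0.0205 0.0017 0.0492]
```

View pics/g7.png

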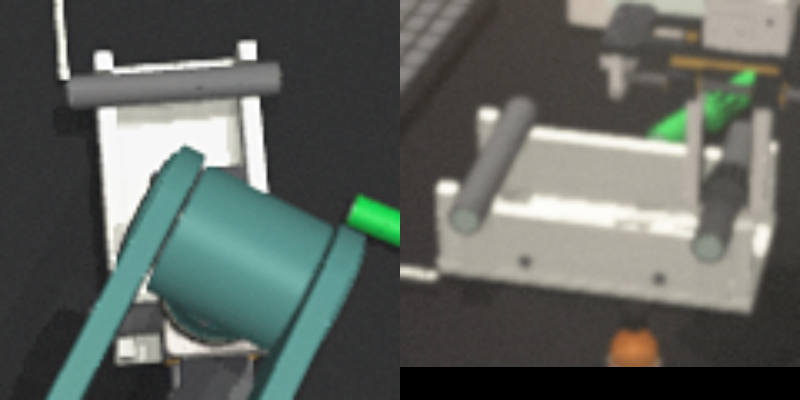

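The tube has dropped: its end at (710,247) sits lower, in the near notch. I open, retreat and check with the last picture.

Call:
{"api": "step_arm", "payload": {
  "slide": [
    [0,0,0],
    [0,0,0],
    [0,0,0],
    [0,0,-0.01],
    [0,0,-0.04],
    [0,0,-0.08],
    [0,0,-0.12],
    [0,0,-0.15]
  ],
  "rot": [
    [0,0,0],
    [0,0,0],
    [0,0,0],
    [0,0,0],
    [0,0,0],
    [0,0,0],
    [0,0,0],
    [0,0,0]
  ],
  "gripper": 0.055
}}

```text
clock: 16.75
ee_pos: [0.4922, -0.1953, 0.2054]
ee_rot: [0.002, 0.684, 0.73, 0.001]
wrist_force: [0.8, -0.7, 0.1]
gripper_width: 0.0552
gripper_force: 0.0
```

Call:
{"api": "step_arm", "payload": {
  "slide": [
    [-0.2,-0.1,0],
    [-0.2,-0.1,0],
    [-0.2,-0.1,0],
    [-0.2,-0.1,0],
    [-0.2,-0.1,0],
    [-0.2,-0.1,0],
    [-0.2,-0.1,0],
    [-0.2,-0.1,0]
  ],
  "rot": [
    [0,0,0],
    [0,0,0],
    [0,0,0],
    [0,0,0],
    [0,0,0],
    [0,0,0],
    [0,0,0],
    [0,0,0]
  ]
}}

```text
clock: 17.55
ee_pos: [0.4055, -0.4001, 0.2019]
ee_rot: [0.0, 0.683, 0.73, 0.0]
wrist_force: [0.2, -0.1, 1.3]
gripper_width: 0.0551
gripper_force: 0.0
```

```bash
python3 - <<'E'
from h import *
a=Cam("top").img; b=Cam("side").img
cv2.imwrite("pics/fa.png",a);cv2.imwrite("pics/fb.png",b)
o=np.zeros((600,800,3),np.uint8); o[:500,:400]=cv2.resize(a[165:285,320:416],(400,500)); o[:300,400:]=cv2.resize(b[180:270,250:370],(400,300))
o[305:600,400:800]=cv2.resize(a[150:268,180:340],(400,295)); cv2.imwrite("pics/final.png",o)
E
```

```text
(no output)
```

View pics/final.png

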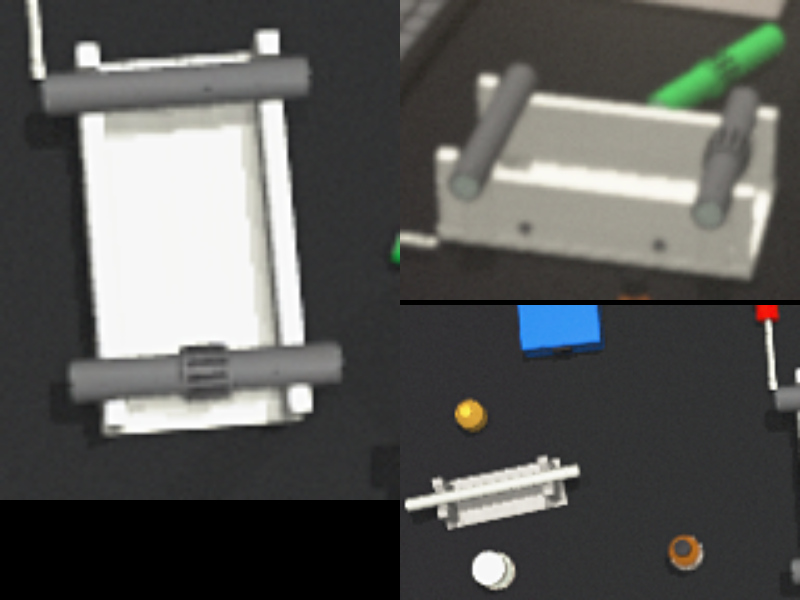

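The collared tube lies across both cheeks in the near pair, with its ends at (72,381) and (340,363). The done tube, rod and bystanders are where they should be. I check the level numerically, then hand in.

```bash
python3 - <<'E'
from meas import *
t=[px(x,y,320,165,4.1667) for x,y in((72,381),(341,363))]; s=[px(x,y,250,180,3.3333,400) for x,y in((709,213),(742,97))]
a=T.plane(t,.0644); print(a,a.mean(0)); print(tri(T,t,S,s))
print(S.proj(np.array([[.4865,-.115,.0644],[.4865,-.115,.073]])), s[0])
i=cv2.absdiff(cv2.imread("pics/side0.png"),cv2.imread("pics/fb.png")).max(2); print("done end diff",i[225:250,262:280].max())
o=bot.get_obs(); print(o["joint_vel"],o["clock"])
print(bot.finish_job())
E
```

```text
[[ 0.486  -0.1169  0.0644]
 [ 0.4954 -0.2785  0.0644]] [ 0.4907 -0.1977  0.0644]
[[ 0.4852 -0.1171  0.0652  0.0014]
 [ 0.4964 -0.278   0.0669  0.0024]]
[[341.2791 244.1867]
 [341.3991 241.1171]] (342.3509285092851, 243.55064050640505)
done end diff 11
[-0.0028  0.0023 -0.0014 -0.0002  0.     -0.0009] 17.75
the job is handed in; nothing more can be done
None
```

The job is handed in at 17.75 s: the rod lies level and centred in the rest; the collared tube, gripped only to align and shift it about 11 mm and then pushed along the cheek tops, sits level (65–67 mm) and within about 3 mm of centre in the near notch pair, and nothing else appears to have moved.

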